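# Hold a drawer front in the corner of the boring jig

## Robot

A 6-joint arm with a two-finger parallel gripper is mounted at the origin on the work surface. World frame = base frame: x ahead of the robot, y to its left, z up, the work surface at z = 0. Lengths are in m, angles in rad, forces in N, time in s.
With the tool pointing down it reaches from about 0.35 to 0.875 m from the base axis. Payload 15.5 kg.
Tool frame: the origin (TCP) lies midway between the tips of the shut fingers; the grasp point (between the pads) lies 19 mm behind it; z points along the fingers, y is the line along which they close (so a half turn about z gives the same grasp; the last joint's range is limited). The gripper opens to 85 mm and grips with 20 to 120 N. Pads are 22 mm wide; open, the fingers measure 114 mm over their backs; the gripper's body (76 mm by 85 mm) begins 54 mm behind the grasp point. The pads swing forward as they close: fully open they stand 13 mm farther back than shut.
Start: joints at [-1.444, 0.494, 1.345, -0, 1.302, -0.096], TCP at [0.137, -0.61, 0.231] pointing down, gripper open.
Joint ranges: [-2.91, 2.91], [-0.82, 2.16], [0.22, 2.67], [-1.22, 4.37], [0.12, 2.79], [-3.08, 3.08]. Speed limits (rad/s): [1.89, 1.89, 2.57, 3.01, 3.01, 3.01].

## Interface

Orientations are given as a rotation vector (axis times angle).
In Python, from station import env, imaging, order gives the robot as it stands.
- The arm moves only by the tool play_rows, never from a script. Its argument "steps" is a list of rows, each an object with "offset": the shift along the tool's x, y, z in mm, a list of three; "twist": the turn about the tool's z in degrees. A call has 1 to 12 rows; each row shifts and turns the commanded pose from where the row before left it, along the tool's axes as they then stand; what a row does not reach is not made up. A row lasts 1/10 s, in which the tool goes at most 50 mm and 8.59 degrees, less where a joint would pass 70% of its speed; a pose out of reach is approached as far as the arm can. A call with a gripper value outside its range is refused whole. "grip" is the closure, from -1 (fully open) to 1 (shut), set as the call begins (left out, the last holds). The fingers move at their own pace and stop on an object; "grip_force" is the grip in N (left out, the last holds). Time passes only in rows, so rows that do not move let the fingers close. It gives the time, the measured TCP pose, the force, the opening and the grip force at its end, in the units of the state.
- env.get_obs(): the state, without advancing time (a new reading comes with each control period).
- imaging.capture(name): name is "scene" or "top"; returns the picture (480x640x3 uint8, red, green, blue); there is no depth.
- imaging.camera_model(name): a dict with "fx", "fy", "cx", "cy" (pixels), "rvec" (rotation vector, rad) and "tvec" (3), from world to camera coordinates, as OpenCV has them. Camera axes: x right, y down, z forward; pixel columns grow to the right and rows downward; lengths in m; the calibration is good to about 2 mm. A picture is of the moment at which its call begins. camera_model takes no time and is no camera call.
- order.close_job(): hands the job in; it is judged then, once.
The state is a dict: "t": time; "qpos": joint angles; "joint_vel": joint speeds; "tau": joint torques, N m; "tool_pos": TCP position; "tool_rot": TCP orientation; "wrist_force": force on the tool from outside, world axes, zero at the start; "ft_torque": the same for the moment, N m; "opening": opening from 0.0 (shut) to 1.0 (fully open); "gripper_force": force on a finger pad.
Only numpy, scipy, OpenCV 4.12 (cv2) and the standard library are available. Lean on these libraries where they do the work, as an engineer would, in place of code of your own. Each camera call takes 0.05 s, during which the arm holds its last target. There are 200 camera calls.

## Task

Lay the loose steel stop bar into the two notches of the boring jig so that it sits level in both with its ends sticking out about equally, and let go of it. Then, taking the small white drawer front by the wooden block screwed to its back, lay it flat on the jig and press it into the corner, one long edge flush against the wooden fence and one short edge flush against the bar. Finish while still gripping the block and pressing firmly on both stops at once (without ramming), and leave the other things on the bench where they are.

Things in the scene. Friction and masses are not known exactly. Their poses are not given: they have to be found in the camera images.
- jig: Boring jig fixed to the table: plywood plate 240 mm (its x) x 230 mm (its y), 12 mm thick; origin under the plate's centre (table height), z up. On it stand a wooden fence along y (see fence) and two notched wooden saddles in a row along x, at y = +75 mm, that carry the stop bar (see bar_seat)
- fence: The jig's wooden fence; this entry has the SAME origin and axes as jig, not the fence's centre. The face that the drawer front is pressed against looks to -x and is the plane x = +60 mm; the fence is 24 mm thick behind it, runs from y = -100 to +30 mm, and its top is 40 mm above the table
- corner (a point): Where the two stops meet, on the upper face of the plate (12 mm above the table): jig x = +60 mm (fence face), jig y = +65 mm (the nearer side of a bar centred in its notches; the bar can shift 1.5 mm either way). The drawer front belongs on the -x, -y side of it; axes as the jig's
- bar_seat (a point): Where the bar's centre belongs: jig x 0, y +75, 25 mm above the table; jig axes, bar along x. Saddles at jig x -85 and +85: 24 mm thick (x), 52 wide (y), tops 40 mm above the table. Notch: floor 15 mm above the table, upright cheeks 23 mm apart up to 27 mm above the table, then a 45 degree funnel to a mouth about 45 mm wide
- bar_center (a point): Centre of the loose stop bar: plain round steel bar, 20 mm diameter, 230 mm long, about 0.4 kg, lying on the table at the start; x runs along the bar (either end may go either way)
- bar: the same stop bar; this origin is a point on its surface, half-way along it, so use bar_center
- front_grip (a point): Centre of the wooden block screwed upright on the middle of the drawer front, a white slab 110 (x) x 140 (y) x 22 mm thick lying flat on the table, 0.3 kg in all. Block 28 (x) x 60 (y) x 36 mm tall: its top is 58 mm, this point 40 mm above the slab's underside. Long edges run along y; either long edge may go to the fence
- front: the same drawer front; origin under the centre of the slab, axes as front_grip
- bottle: bystander, leave alone: water bottle, 64 mm across, 200 mm tall, standing; origin under its centre
- kettle: bystander, leave alone: black plastic paint kettle with a brush in it, 120 mm across, 100 mm tall (brush to about 180 mm); origin under its centre
- tin: bystander, leave alone: bare metal tin, 80 mm across, 75 mm tall; origin under its centre
- tape: bystander, leave alone: roll of masking tape lying flat, 100 mm across, 24 mm high; origin under its centre
- sander: bystander, leave alone: cork sanding block, 110 x 65 x 22 mm; origin under its centre
- driver: bystander, leave alone: screwdriver lying on the table; origin at its underside
- offcut: bystander, leave alone: bare wood offcut, 130 x 45 x 22 mm; origin under its centre
Mind the look-alikes: they are no part of the job. What is shaped like the front but blue is not meant.

How it is judged:
On the way:
1. the stop bar rests level in both notches of the jig, let go (z of bar_center in the frame of bar_seat between -0.003 and 0.003 m and y of bar_center in the frame of bar_seat between -0.004 and 0.004 m and x of bar_center in the frame of bar_seat between -0.012 and 0.012 m and angle between the x axis of bar_center and the x axis of jig, either way round below 0.03 rad and contact force between the fingers and bar below 0.1 N and linear speed of bar below 0.02 m/s), for 0.3 s.
At the end, for the whole second after the job is handed in: Bar in both notches (3 mm high, 4 mm sideways, 12 mm lengthwise, 0.03 rad), not touched by the fingers; drawer front flat on the plate, square within 0.04 rad, in the corner, gripped (over 12 N in all), pressing fence and bar with over 1.5 N each, at rest (z of bar_center in the frame of bar_seat between -0.003 and 0.003 m and y of bar_center in the frame of bar_seat between -0.004 and 0.004 m and x of bar_center in the frame of bar_seat between -0.012 and 0.012 m and angle between the x axis of bar_center and the x axis of jig, either way round below 0.03 rad and contact force between the fingers and bar below 0.1 N and contact force between front and fence above 1.5 N and contact force between front and bar above 1.5 N and contact force between the fingers and front above 12 N and angle between front_grip's own z axis and vertical below 0.04 rad and angle between the y axis of front_grip and the y axis of jig, either way round below 0.04 rad and x of front in the frame of corner between -0.06 and -0.051 m and y of front in the frame of corner between -0.076 and -0.064 m and z of front in the frame of corner between -0.003 and 0.005 m and linear speed of front below 0.02 m/s); the arm keeps its last pose, push and grip.
It fails at once if the drawer front is rammed against a stop (over 80 N) (contact force between front and fence above 80 N or contact force between front and bar above 80 N).
It fails at once if a bystander is pushed more than 30 mm (distance of any of bottle, kettle, tin, tape, sander, driver, offcut from where it was at the start of the episode above 0.03 m).
It also fails if it takes over 72 s, if anything falls off the work surface, if the arm or the gripper's body presses on something with over 40 N, if the wrist force passes 120 N, or if a joint passes its speed limit or range.

## Working session

There is one attempt and no reset: what is moved stays moved. The work goes in short steps, Python scripts to look and compute and a tool call to move; the robot and the scene stay as the last step left them, time stands still between calls to the robot, and variables do not carry over. Pictures are saved under pics/ and viewed, at most 10 in all, crops included, and the job is handed in when it is done.

Besides the shell and the picture viewer there is one more tool, called after "Call:" as name([rows], argument=value, ...), one row to a line, values as JSON. play_rows: Moves the arm, as the interface text tells. Its arguments: {"type":"object","properties":{"steps":{"type":"array"},"grip":{"type":"number"},"grip_force":{"type":"number"}},"required":["steps"]}

```bash
mkdir -p pics; python3 - <<'E'
from station import env, imaging
import cv2
for n in("scene","top"):
    cv2.imwrite(f"pics/{n}0.png",imaging.capture(n)[:,:,::-1]); print(n,imaging.camera_model(n))
print(env.get_obs())
E
```

```text
scene {'fx': 501.57494407997876, 'fy': 501.57494407997876, 'cx': 326.41645106399886, 'cy': 244.49227653037647, 'rvec': array([ 0.93885561,  2.39691875, -1.18239881]), 'tvec': array([ 0.34062299, -0.20340416,  1.46697125])}
top {'fx': 539.1850685220587, 'fy': 539.1850685220587, 'cx': 316.6950023660809, 'cy': 240.2577518932388, 'rvec': array([ 2.17092152, -2.17344034,  0.10226878]), 'tvec': array([0.04516856, 0.52871658, 1.58994658])}
{'t': 0.1, 'qpos': array([-1.44448753e+00,  4.94127464e-01,  1.34606638e+00,  2.28155515e-06,
        1.30249185e+00, -9.55017653e-02]), 'joint_vel': array([ 0.00104464, -0.00096594, -0.00102982,  0.00143422, -0.00021645,
        0.00064463]), 'tau': array([-1.43559573e-03, -8.83590889e+01, -3.84563005e+01, -1.40064208e-04,
        5.18661996e-03,  2.12006029e-06]), 'tool_pos': array([ 0.13745988, -0.60936831,  0.23075683]), 'tool_rot': array([-3.12120556e+00, -3.47583492e-01,  2.29832887e-05]), 'wrist_force': array([ 0.43687157, -0.30757953,  0.04092341]), 'ft_torque': array([-0.07263937,  0.00757795,  0.00503605]), 'gripper_force': 0.0, 'opening': 1.0017602230998153}
```

View pics/top0.png

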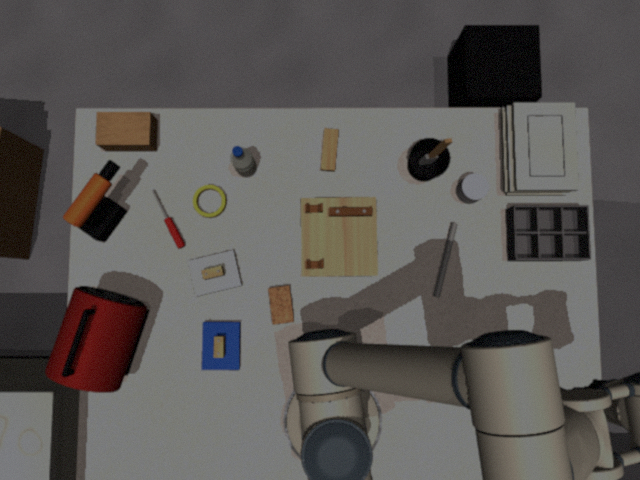

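View pics/scene0.png

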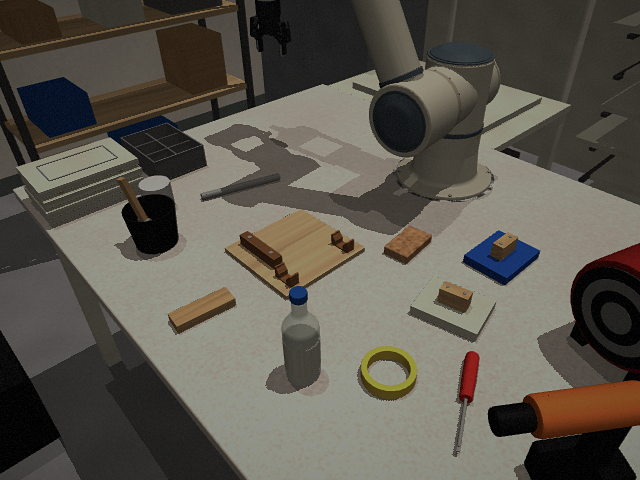

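White front candidates: the white slab at top (215,272) and the blue slab at (221,345). The white one fits, because blue is excluded. The bar is the grey rod at (445,260). The jig is at (339,237), with its fence at (350,211) and saddles at (314,209) and (314,264). I'll confirm in an enlarged crop.

```bash
cat > h.py <<'E'
import numpy as np, cv2
from station import env, imaging
from scipy.spatial.transform import Rotation as R
def px2w(n,uv,z):
    m=imaging.camera_model(n); Rm=R.from_rotvec(m["rvec"]).as_matrix(); C=-Rm.T@m["tvec"]
    uv=np.atleast_2d(uv).astype(float); d=np.c_[(uv[:,0]-m["cx"])/m["fx"],(uv[:,1]-m["cy"])/m["fy"],np.ones(len(uv))]@Rm
    return C+d*((z-C[2])/d[:,2])[:,None]
def w2px(n,P):
    m=imaging.camera_model(n); K=np.array([[m["fx"],0,m["cx"]],[0,m["fy"],m["cy"]],[0,0,1]])
    return cv2.projectPoints(np.atleast_2d(P).astype(float),m["rvec"],m["tvec"],K,None)[0][:,0]
E
python3 - <<'E'
from h import *
im=cv2.imread("pics/top0.png"); 
c=lambda x,y,w,h,s:cv2.resize(im[y:y+h,x:x+w],None,fx=s,fy=s,interpolation=cv2.INTER_CUBIC)
A=c(180,240,66,96,4);B=c(294,190,90,96,4);C=c(425,212,40,96,4)
cv2.imwrite("pics/c1.png",np.clip(np.hstack([A,B,C])*1.5,0,255))
E
```

```text
[ WARN:0@0.446] global loadsave.cpp:1063 imwrite_ Unsupported depth image for selected encoder is fallbacked to CV_8U.
```

View pics/c1.png

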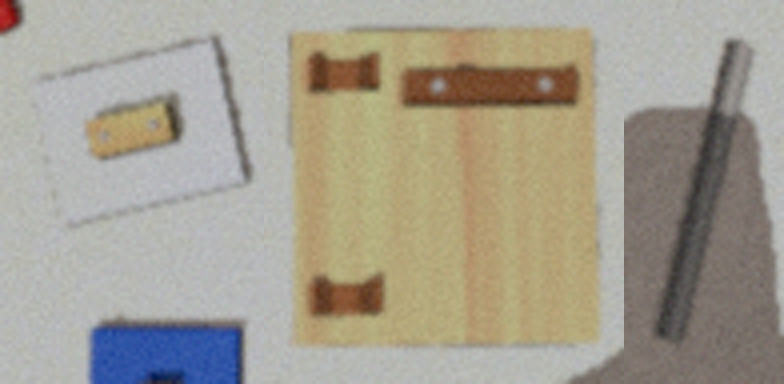

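The crop shows the white slab with its block (crop (133,131)), the jig plate with its corners at crop (292,31), (594,28), (599,343), (294,345), and the bar running from crop (739,40) to (669,339).

```bash
cat > m.py <<'E'
from h import *
def px(cr,ox,oy,sx=0): cr=np.array(cr,float); return np.c_[ox+(cr[:,0]-sx+.5)/4-.5, oy+(cr[:,1]+.5)/4-.5]
f=px2w("top",px([(38,77),(215,38),(248,181),(68,226)],180,240),.022)
blk=px2w("top",px([(88,120),(163,102),(176,137),(101,157)],180,240),.058)
j=px2w("top",px([(292,31),(594,28),(599,343),(294,345)],294,190,264),.012)
b=px2w("top",px([(739,40),(669,339)],425,212,624),.012)
sad=px2w("top",px([(344,72),(347,297)],294,190,264),.035)
for n,q in(("front",f),("block",blk),("jig",j)):
    e=[np.linalg.norm(q[(i+1)%4]-q[i]) for i in range(4)]
    v=(q[0]-q[1])+(q[3]-q[2]); print(n,q.mean(0).round(4),"sides",np.round(e,4),"yaw of y axis from world y",np.degrees(np.arctan2(-v[0],v[1])).round(2))
print("bar",b.round(4),b.mean(0).round(4),np.linalg.norm(b[0]-b[1]),np.degrees(np.arctan2(*(b[0]-b[1])[[1,0]])))
print("saddles",sad.round(4))
o=env.get_obs();print(R.from_rotvec(o["tool_rot"]).as_matrix().round(3))
E
python3 m.py
```

```text
front [0.4337 0.3477 0.022 ] sides [0.1352 0.1099 0.1375 0.1136] yaw of y axis from world y 13.21
block [0.4333 0.3484 0.058 ] sides [0.0561 0.0274 0.0563 0.0288] yaw of y axis from world y 14.2
jig [ 0.5428 -0.0223  0.012 ] sides [0.2298 0.2393 0.2288 0.2385] yaw of y axis from world y 0.41
bar [[ 0.5862 -0.3695  0.012 ]
 [ 0.3611 -0.3116  0.012 ]] [ 0.4736 -0.3405  0.012 ] 0.23250746962457686 -14.438977125998218
saddles [[0.626  0.0536 0.035 ]
 [0.4575 0.0515 0.035 ]]
[[ 0.976  0.22  -0.   ]
 [ 0.22  -0.976  0.001]
 [ 0.    -0.001 -1.   ]]
```

Call:
play_rows([
  {"offset": [38.7,-18.9,9],"twist": 0},
  {"offset": [38.7,-18.9,9],"twist": 0},
  {"offset": [38.7,-18.9,9],"twist": 0},
  {"offset": [38.7,-18.9,9],"twist": 0},
  {"offset": [38.7,-18.9,9],"twist": 0},
  {"offset": [38.7,-18.9,9],"twist": 0},
  {"offset": [38.7,-18.9,9],"twist": 0},
  {"offset": [38.7,-18.9,9],"twist": 0},
  {"offset": [38.7,-18.9,9],"twist": 0},
  {"offset": [38.7,-18.9,9],"twist": 0},
], grip=-1)

```text
t: 1.1
tool_pos: [0.4745, -0.3388, 0.1407]
tool_rot: [-3.122, -0.348, 0.0]
wrist_force: [0.0, -0.9, 0.4]
opening: 0.999
gripper_force: 0.0
```

Call:
play_rows([
  {"offset": [0,0,0],"twist": 6.8},
  {"offset": [0,0,0],"twist": 6.8},
  {"offset": [0,0,0],"twist": 6.8},
  {"offset": [0,0,0],"twist": 6.8},
  {"offset": [0,0,0],"twist": 0},
])

```text
t: 1.6
tool_pos: [0.4733, -0.34, 0.141]
tool_rot: [-3.116, 0.4, 0.001]
wrist_force: [-0.5, 0.4, 0.3]
opening: 1.004
gripper_force: 0.0
```

```bash
cat >> h.py <<'E'
def go(P,yaw):
    "remaining shift in tool axes (mm) and twist (deg) to TCP P, tool-x yaw"
    o=env.get_obs(); Rt=R.from_rotvec(o["tool_rot"]).as_matrix()
    y=np.degrees(np.arctan2(Rt[1,0],Rt[0,0])); tw=-((yaw-y+180)%360-180)
    print("t",round(o["t"],2),"pos",o["tool_pos"].round(4),"yaw",y.round(2),"open",round(o["opening"],3),"F",o["wrist_force"].round(1),"gf",o["gripper_force"],
      "\n  offset",((np.array(P)-o["tool_pos"])@Rt*1000).round(1),"twist",round(tw,2),"tilt",Rt[:2,2].round(4))
E
python3 - <<'E'
from h import *
im=imaging.capture("top"); cv2.imwrite("pics/t1.png",im[:,:,::-1])
c=cv2.resize(im[200:320,395:495,::-1],None,fx=5,fy=5,interpolation=cv2.INTER_CUBIC)
s=imaging.capture("scene")[150:230,180:310,::-1]; s=cv2.resize(s,None,fx=2,fy=2)
o=np.zeros((600,760,3),np.uint8);o[:,:500]=c;o[:160,500:]=s
cv2.imwrite("pics/c2.png",np.clip(o*1.6,0,255).astype(np.uint8))
go((.4736,-.3405,.003),-14.4)
E
```

```text
t 1.7 pos [ 0.4734 -0.3401  0.1411] yaw -14.28 open 1.001 F [ 0.2 -0.2  0.3] gf 0.0 
  offset [  0.4   0.3 138.1] twist 0.12 tilt [-0.0002  0.0002]
```

View pics/c2.png

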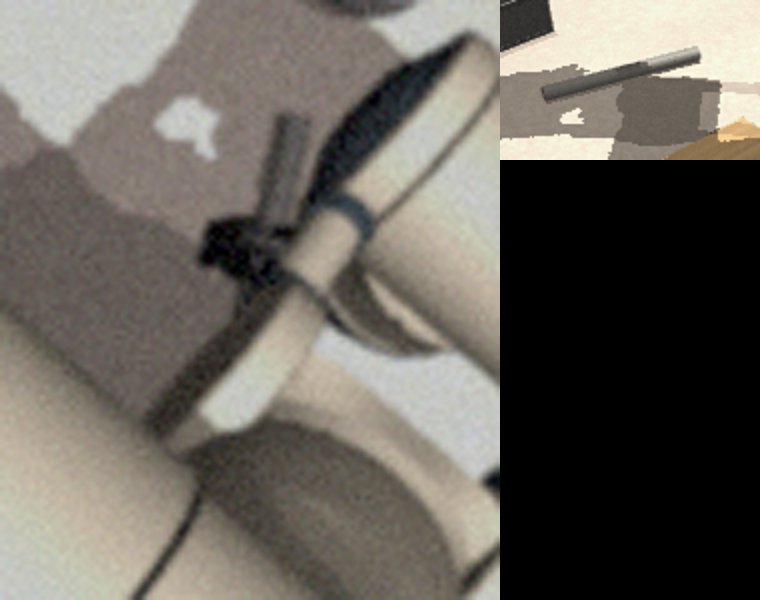

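The gripper stands over the bar's middle, and in the scene crop the bar's ends are at about (279,176) and (203,196). Next I go down and grip.

Call:
play_rows([
  {"offset": [0.4,0.3,40],"twist": 0.1},
  {"offset": [0,0,40],"twist": 0},
  {"offset": [0,0,30],"twist": 0},
  {"offset": [0,0,18],"twist": 0},
  {"offset": [0,0,9],"twist": 0},
  {"offset": [0,0,0],"twist": 0},
])

```text
t: 2.3
tool_pos: [0.4733, -0.3403, 0.0035]
tool_rot: [-3.116, 0.396, 0.002]
wrist_force: [-0.4, -0.7, -0.3]
opening: 1.001
gripper_force: 0.0
```

Call:
play_rows([
  {"offset": [0,0,0],"twist": 0},
  {"offset": [0,0,0],"twist": 0},
  {"offset": [0,0,0],"twist": 0},
  {"offset": [0,0,0],"twist": 0},
  {"offset": [0,0,0],"twist": 0},
  {"offset": [0,0,0],"twist": 0},
  {"offset": [0,0,0],"twist": 0},
  {"offset": [0,0,0],"twist": 0},
], grip=1, grip_force=60)

```text
t: 3.1
tool_pos: [0.4739, -0.3408, 0.005]
tool_rot: [3.116, -0.399, 0.001]
wrist_force: [-2.0, 1.0, 11.0]
opening: 0.21
gripper_force: 58.4
```

```bash
python3 - <<'E'
from h import *
b=px2w("scene",[(279.5,176.5),(203,196.5)],.01);print(b,b.mean(0),np.linalg.norm(b[0]-b[1]))
go((.4736,-.3405,.003),-14.4)
E
```

```text
[[ 0.36221456 -0.30980881  0.01      ]
 [ 0.58111433 -0.36931578  0.01      ]] [ 0.47166445 -0.3395623   0.01      ] 0.2268439746543065
t 3.1 pos [ 0.4739 -0.3408  0.005 ] yaw -14.59 open 0.21 F [-2.  1. 11.] gf 58.379634618759155 
  offset [-0.4 -0.2  2. ] twist -0.19 tilt [ 0.0006 -0.0006]
```

Call:
play_rows([
  {"offset": [0,0,-15],"twist": 0},
  {"offset": [0,0,-35],"twist": 0},
  {"offset": [0,0,-40],"twist": 0},
  {"offset": [0,0,-20],"twist": 0},
])

```text
t: 3.5
tool_pos: [0.4744, -0.3411, 0.118]
tool_rot: [3.114, -0.399, 0.004]
wrist_force: [-0.4, 0.4, -4.3]
opening: 0.211
gripper_force: 59.9
```

Call:
play_rows([
  {"offset": [-1.6,-20,0],"twist": 0},
  {"offset": [-3.2,-40,0],"twist": 0},
  {"offset": [-3.2,-40,0],"twist": 0},
  {"offset": [-3.2,-40,0],"twist": 0},
  {"offset": [-3.2,-40,0],"twist": 0},
  {"offset": [-3.2,-40,0],"twist": 0},
  {"offset": [-3.2,-40,0],"twist": 0},
  {"offset": [-3.2,-40,0],"twist": 0},
  {"offset": [-3.2,-40,0],"twist": 0},
  {"offset": [-3.2,-40,0],"twist": 0},
  {"offset": [-1.6,-18,0],"twist": 0},
])

```text
t: 4.6
tool_pos: [0.5424, 0.0562, 0.1142]
tool_rot: [-3.116, 0.396, 0.001]
wrist_force: [0.4, -0.8, -4.2]
opening: 0.205
gripper_force: 59.9
```

Call:
play_rows([
  {"offset": [0,0,0],"twist": -5},
  {"offset": [0,0,0],"twist": -5},
  {"offset": [0,0,0],"twist": -5},
  {"offset": [0,0,0],"twist": 0},
])

```text
t: 5.0
tool_pos: [0.5422, 0.0532, 0.1141]
tool_rot: [-3.141, -0.015, 0.002]
wrist_force: [0.7, 0.6, -3.3]
opening: 0.203
gripper_force: 59.9
```

```bash
python3 - <<'E'
from h import *
a=imaging.capture("top")[180:310,270:420,::-1]; s=imaging.capture("scene")[165:315,210:400,::-1]
a=cv2.resize(a,None,fx=2.5,fy=2.5,interpolation=2);s=cv2.resize(s,None,fx=2.2,fy=2.2,interpolation=2)
o=np.zeros((332,795,3),np.uint8);o[:a.shape[0],:375]=a;o[:330,377:377+418]=s
cv2.imwrite("pics/c3.png",np.clip(o*1.5,0,255).astype(np.uint8))
go((.542,.0527,.06),.5)
E
```

```text
t 5.1 pos [0.5425 0.053  0.1142] yaw 0.27 open 0.202 F [ 0.6  0.6 -4. ] gf 59.90773379802704 
  offset [-0.5  0.3 54.2] twist -0.23 tilt [-0.0007  0.0001]
```

View pics/c3.png

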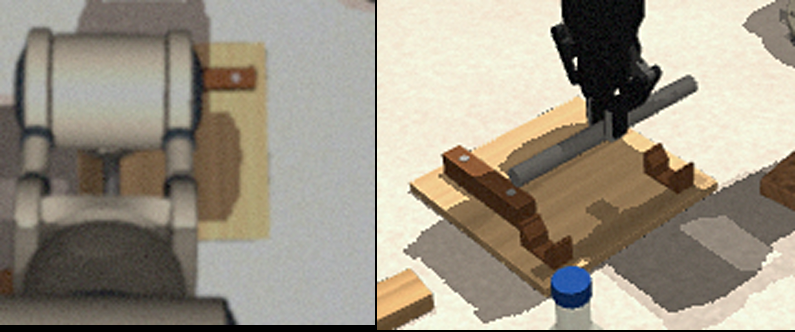

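The scene crop shows the bar held above the jig, with its ends at crop (515,175) and (693,84). Next I check that it's level, and check the saddles against projection.

```bash
python3 - <<'E'
from h import *
cr=lambda p:np.c_[377+(p[:,0]-210)*2.2,(p[:,1]-165)*2.2].round(1)
print("bar ends pred",cr(w2px("scene",[(.5425+.114,.0535,.119),(.5425-.116,.0525,.119)])))
c=np.array([.5425,-.0223]);a=np.radians(.5);M=np.array([[np.cos(a),-np.sin(a)],[np.sin(a),np.cos(a)]])
Rj=np.eye(3);Rj[:2,:2]=M
P=[(x,y,.04) for x in(97,73,-73,-97) for y in(101,49)]
q=np.array([Rj@np.array([p[0]/1e3,p[1]/1e3,p[2]])+[*c,0] for p in P]);print("saddle tops",cr(w2px("scene",q)))
im=imaging.capture("scene")
def crop(name,x,y,w,h,s):
    cv2.imwrite(name,np.clip(cv2.resize(im[y:y+h,x:x+w,::-1],None,fx=s,fy=s,interpolation=2)*1.4,0,255).astype(np.uint8))
c=im[190:300,255:375,::-1].copy(); c=np.clip(cv2.resize(c,None,fx=5,fy=5,interpolation=2)*1.4,0,255).astype(np.uint8)
for p in w2px("scene",q): cv2.circle(c,tuple(int(v) for v in ((p-[255,190]+.5)*5)),3,(0,255,0),1)
for p in w2px("scene",[(.5425+.114,.0535,.119),(.5425-.116,.0525,.119)]): cv2.circle(c,tuple(int(v) for v in ((p-[255,190]+.5)*5)),4,(0,0,255),1)
cv2.imwrite("pics/c4.png",c)
E
```

```text
bar ends pred [[514.3 177.7]
 [690.9  83.1]]
saddle tops [[552.2 246.9]
 [518.6 221.6]
 [571.2 235.5]
 [537.5 210.9]
 [678.1 171.9]
 [643.8 150.5]
 [694.2 162.3]
 [659.9 141.3]]
```

View pics/c4.png

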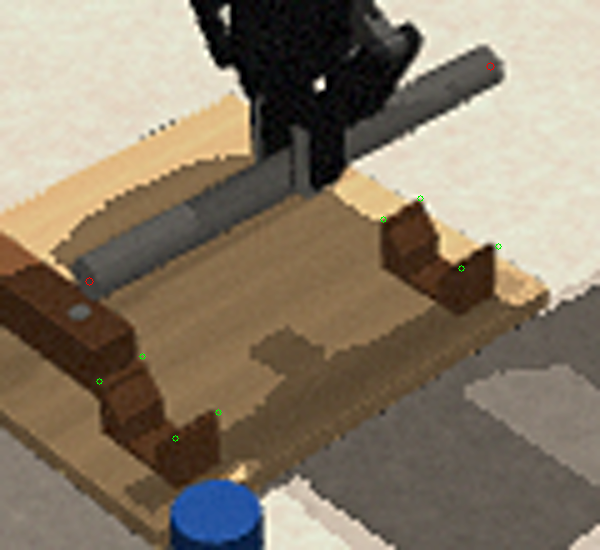

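Projections agree with the picture to about 1 px, so the jig and bar poses hold and the bar is level. Going down into the funnel.

Call:
play_rows([
  {"offset": [-0.5,0.2,30],"twist": -0.3},
  {"offset": [0,0,30],"twist": 0},
  {"offset": [0,0,14],"twist": 0},
  {"offset": [0,0,4],"twist": 0},
  {"offset": [0,0,4],"twist": 0},
  {"offset": [0,0,0],"twist": 0},
])

```text
t: 5.75
tool_pos: [0.5428, 0.0524, 0.0326]
tool_rot: [-3.142, -0.018, -0.001]
wrist_force: [0.4, -0.1, -4.0]
opening: 0.207
gripper_force: 59.8
```

Call:
play_rows([
  {"offset": [0,0,2],"twist": 0},
  {"offset": [0,0,2],"twist": 0},
  {"offset": [0,0,2],"twist": 0},
  {"offset": [0,0,0],"twist": 0},
])

```text
t: 6.15
tool_pos: [0.5425, 0.0524, 0.0262]
tool_rot: [-3.142, -0.019, 0.0]
wrist_force: [-0.1, -0.5, -4.4]
opening: 0.205
gripper_force: 59.8
```

Call:
play_rows([
  {"offset": [0,0,2],"twist": 0},
  {"offset": [0,0,2],"twist": 0},
  {"offset": [0,0,1],"twist": 0},
  {"offset": [0,0,0],"twist": 0},
])

```text
t: 6.55
tool_pos: [0.5426, 0.0527, 0.0212]
tool_rot: [-3.141, -0.019, -0.0]
wrist_force: [1.0, 5.2, -4.9]
opening: 0.2
gripper_force: 60.1
```

Call:
play_rows([
  {"offset": [0,-0.5,1],"twist": 0},
  {"offset": [0,0,0.8],"twist": 0},
  {"offset": [0,0,0],"twist": 0},
])

```text
t: 6.85
tool_pos: [0.5426, 0.0529, 0.02]
tool_rot: [3.141, 0.019, 0.0]
wrist_force: [-2.1, 1.7, 8.7]
opening: 0.204
gripper_force: 61.5
```

Call:
play_rows([
  {"offset": [0,0,0],"twist": 0},
  {"offset": [0,0,0],"twist": 0},
  {"offset": [0,0,0],"twist": 0},
  {"offset": [0,0,0],"twist": 0},
], grip=0)

```text
t: 7.25
tool_pos: [0.5425, 0.0529, 0.0194]
tool_rot: [3.142, 0.019, -0.0]
wrist_force: [-0.0, -0.5, -0.4]
opening: 0.5
gripper_force: 0.0
```

Call:
play_rows([
  {"offset": [0,0,-10],"twist": 0},
  {"offset": [0,0,-30],"twist": 0},
  {"offset": [0,0,-40],"twist": 0},
  {"offset": [0,0,-40],"twist": 0},
  {"offset": [0,0,-20],"twist": 0},
])

```text
t: 7.75
tool_pos: [0.5435, 0.0529, 0.1634]
tool_rot: [3.141, 0.019, 0.006]
wrist_force: [-0.0, 0.1, -0.9]
opening: 0.502
gripper_force: 0.0
```

```bash
python3 - <<'E'
from h import *
im=imaging.capture("scene"); c=im[190:300,235:375,::-1].copy(); c=np.clip(cv2.resize(c,None,fx=5,fy=5,interpolation=2)*1.4,0,255).astype(np.uint8)
for p in w2px("scene",[(.5425+.115,.0537,.025),(.5425-.115,.0517,.025)]): cv2.circle(c,tuple(int(v) for v in ((p-[235,190]+.5)*5)),4,(0,0,255),1)
cv2.imwrite("pics/c5.png",c)
a=np.radians(13.5);go((.4335,.348,.12),103.5)
E
```

```text
t 7.8 pos [0.5445 0.053  0.1653] yaw 0.71 open 0.498 F [1.3 1.3 4.3] gf 0.0 
  offset [-107.6 -296.4   44.5] twist -102.79 tilt [ 0.0066 -0.0001]
```

View pics/c5.png

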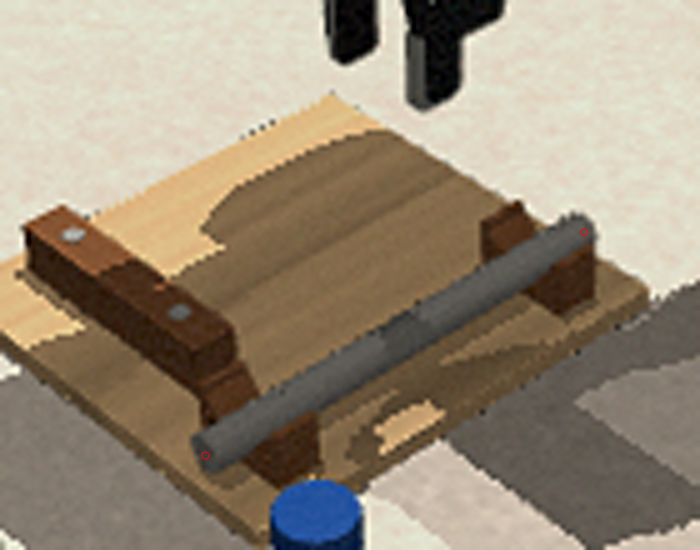

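The bar is seated in both notches with the ends at the predicted spots (crop (205,455), (584,231)). Moving on to the drawer front.

Call:
play_rows([
  {"offset": [-5,-15,0],"twist": 0},
  {"offset": [-11,-30,0],"twist": 0},
  {"offset": [-11,-30,0],"twist": 0},
  {"offset": [-11,-30,0],"twist": 0},
  {"offset": [-11,-30,0],"twist": 0},
  {"offset": [-11,-30,0],"twist": 0},
  {"offset": [-11,-30,0],"twist": 0},
  {"offset": [-11,-30,0],"twist": 0},
  {"offset": [-11,-30,0],"twist": 0},
  {"offset": [-11,-30,0],"twist": 0},
  {"offset": [-5,-12,0],"twist": 0},
], grip=0.1)

```text
t: 8.9
tool_pos: [0.4278, 0.3509, 0.1589]
tool_rot: [3.141, 0.022, -0.002]
wrist_force: [0.0, -0.5, 0.7]
opening: 0.452
gripper_force: 0.0
```

Call:
play_rows([
  {"offset": [0,0,0],"twist": -8.56},
  {"offset": [0,0,0],"twist": -8.56},
  {"offset": [0,0,0],"twist": -8.56},
  {"offset": [0,0,0],"twist": -8.56},
  {"offset": [0,0,0],"twist": -8.56},
  {"offset": [0,0,0],"twist": -8.56},
  {"offset": [0,0,0],"twist": -8.56},
  {"offset": [0,0,0],"twist": -8.56},
  {"offset": [0,0,0],"twist": -8.56},
  {"offset": [0,0,0],"twist": -8.56},
  {"offset": [0,0,0],"twist": -8.56},
  {"offset": [0,0,0],"twist": -8.56},
])

```text
t: 10.1
tool_pos: [0.4292, 0.3483, 0.159]
tool_rot: [-1.939, -2.471, 0.002]
wrist_force: [0.3, 0.1, 0.3]
opening: 0.451
gripper_force: 0.0
```

```bash
python3 - <<'E'
from h import *
im=imaging.capture("scene"); c=im[250:350,390:510,::-1].copy(); c=np.clip(cv2.resize(c,None,fx=5,fy=5,interpolation=2)*1.4,0,255).astype(np.uint8)
a=np.radians(13.5);M=np.array([[np.cos(a),-np.sin(a)],[np.sin(a),np.cos(a)]])
for hx,hy,z in((55,70,.022),(14,30,.058)):
  q=[[*(np.array([.4335,.348])+M@np.array([sx*hx,sy*hy])/1e3),z] for sx in(1,-1) for sy in(1,-1)]
  for p in w2px("scene",q): cv2.circle(c,tuple(int(v) for v in ((p-[390,250]+.5)*5)),3,(0,0,255),1)
cv2.imwrite("pics/c6.png",c)
go((.4335,.348,.12),103.5)
E
```

```text
t 10.15 pos [0.4292 0.3482 0.159 ] yaw 104.38 open 0.452 F [ 0.3 -0.1 -0. ] gf 0.0 
  offset [-1.3  4.2 39. ] twist 0.88 tilt [-0.0011 -0.0008]
```

View pics/c6.png

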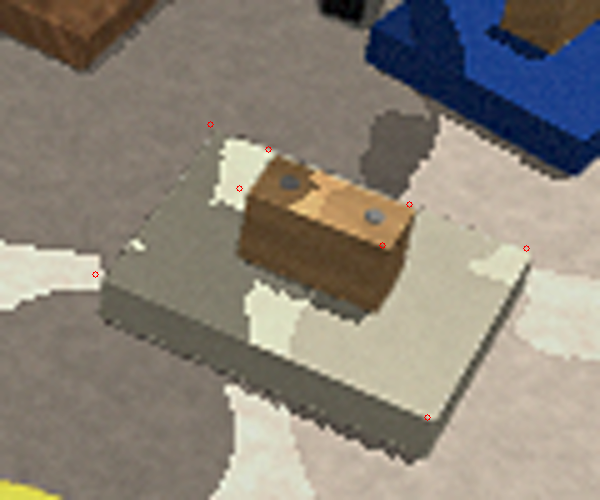

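The white slab with its block is confirmed. The seen corners lie about 1–2 px down and to the right of the prediction, so I'll average the two views.

```bash
python3 - <<'E'
from h import *
f=lambda l:np.array([(390+(x+.5)/5-.5,250+(y+.5)/5-.5) for x,y in l])
s=px2w("scene",f([(221,138),(105,285),(428,422),(530,260)]),.022);b=px2w("scene",f([(275,156),(244,194),(412,208),(383,247)]),.058)
print(s.round(4),s.mean(0),b.mean(0)); d=s[1]-s[0]; print([np.linalg.norm(s[i]-s[i-1]).round(4) for i in range(4)])
for v in (s[3]-s[0],s[2]-s[1],b[2]-b[0]): print(np.degrees(np.arctan2(-v[0],v[1])))
go((.433,.350,.12),103.5)
E
```

```text
[[0.4    0.276  0.022 ]
 [0.505  0.2997 0.022 ]
 [0.4723 0.4306 0.022 ]
 [0.3684 0.4082 0.022 ]] [0.43645355 0.35362766 0.022     ] [0.43467991 0.3507649  0.058     ]
[np.float64(0.1359), np.float64(0.1077), np.float64(0.1349), np.float64(0.1063)]
13.431471065788905
14.025373912954196
14.525688390053746
t 10.15 pos [0.4292 0.3482 0.159 ] yaw 104.38 open 0.452 F [ 0.3 -0.1 -0. ] gf 0.0 
  offset [ 0.8  4.2 39. ] twist 0.88 tilt [-0.0011 -0.0008]
```

Call:
play_rows([
  {"offset": [1,5,20],"twist": 0.6},
  {"offset": [0,0,40],"twist": 0},
  {"offset": [0,0,40],"twist": 0},
  {"offset": [0,0,20],"twist": 0},
  {"offset": [0,0,10],"twist": 0},
  {"offset": [0,0,0],"twist": 0},
], grip=-0.3)

```text
t: 10.75
tool_pos: [0.4338, 0.3503, 0.0285]
tool_rot: [-1.961, -2.453, 0.003]
wrist_force: [0.0, 0.6, 0.5]
opening: 0.646
gripper_force: 0.0
```

Call:
play_rows([
  {"offset": [0,0,0],"twist": 0},
  {"offset": [0,0,0],"twist": 0},
  {"offset": [0,0,0],"twist": 0},
  {"offset": [0,0,0],"twist": 0},
  {"offset": [0,0,0],"twist": 0},
  {"offset": [0,0,0],"twist": 0},
  {"offset": [0,0,0],"twist": 0},
], grip=1, grip_force=80)

```text
t: 11.45
tool_pos: [0.4351, 0.3511, 0.031]
tool_rot: [1.959, 2.455, 0.003]
wrist_force: [-0.8, -0.8, 6.4]
opening: 0.313
gripper_force: 80.0
```

Call:
play_rows([
  {"offset": [0,0,-10],"twist": 0},
  {"offset": [0,0,-30],"twist": 0},
  {"offset": [0,0,-30],"twist": 0},
  {"offset": [0,0,-20],"twist": 0},
  {"offset": [0,0,0],"twist": 0},
])

```text
t: 11.95
tool_pos: [0.4358, 0.3516, 0.123]
tool_rot: [1.959, 2.454, 0.008]
wrist_force: [0.5, 1.1, -3.5]
opening: 0.314
gripper_force: 79.8
```

```bash
python3 - <<'E'
from h import *
# front centre target: jig (-5,-20) i.e. clear of the stops by 10/15 mm
go((.5325,-.042,.12),90.5)
im=imaging.capture("scene"); cv2.imwrite("pics/s7.png",im[:,:,::-1])
c=im[200:350,350:530,::-1].copy(); cv2.imwrite("pics/c7.png",np.clip(cv2.resize(c,None,fx=4,fy=4,interpolation=2)*1.4,0,255).astype(np.uint8))
E
```

```text
t 11.95 pos [0.4358 0.3516 0.123 ] yaw 102.82 open 0.314 F [ 0.5  1.1 -3.5] gf 79.80957984924316 
  offset [-405.2    6.9    2.3] twist 12.32 tilt [0.0046 0.003 ]
```

View pics/c7.png

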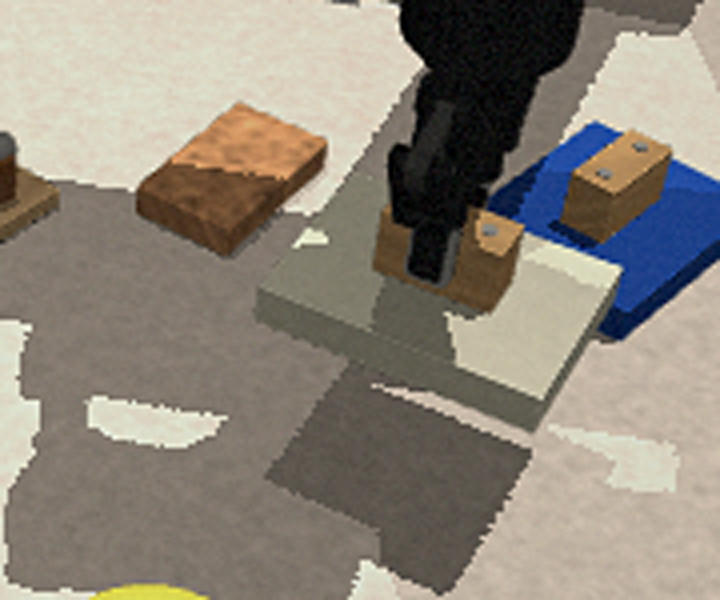

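The front is held level. Carrying it above the jig, set back from both stops.

Call:
play_rows([
  {"offset": [-20,0,0],"twist": 0},
  {"offset": [-40,1,0],"twist": 0},
  {"offset": [-40,1,0],"twist": 0},
  {"offset": [-40,1,0],"twist": 0},
  {"offset": [-40,1,0],"twist": 0},
  {"offset": [-40,1,0],"twist": 0},
  {"offset": [-40,1,0],"twist": 0},
  {"offset": [-40,1,0],"twist": 0},
  {"offset": [-40,0,0],"twist": 0},
  {"offset": [-40,0,0],"twist": 0},
  {"offset": [-25,0,0],"twist": 0},
])

```text
t: 13.1
tool_pos: [0.5311, -0.0452, 0.1186]
tool_rot: [-1.961, -2.454, 0.001]
wrist_force: [0.0, 0.1, -3.7]
opening: 0.313
gripper_force: 79.5
```

Call:
play_rows([
  {"offset": [0,0,0],"twist": 6},
  {"offset": [0,0,0],"twist": 6.3},
  {"offset": [0,0,0],"twist": 0},
  {"offset": [0,0,0],"twist": 0},
])

```text
t: 13.5
tool_pos: [0.5308, -0.0425, 0.1188]
tool_rot: [-2.207, -2.235, 0.001]
wrist_force: [-0.5, 0.8, -4.1]
opening: 0.312
gripper_force: 79.7
```

```bash
python3 - <<'E'
from h import *
go((.5325,-.042,.043),90.5)
im=imaging.capture("scene")
c=im[170:300,220:380,::-1].copy(); cv2.imwrite("pics/c8.png",np.clip(cv2.resize(c,None,fx=4.6,fy=4.6,interpolation=2)*1.4,0,255).astype(np.uint8))
o=env.get_obs();x,y,z=o["tool_pos"];q=[(x+sx*.055,y+sy*.07,z-.031+.022) for sx,sy in((1,1),(1,-1),(-1,-1),(-1,1))]
print(((w2px("scene",q)-[220,170]+.5)*4.6).round())
E
```

```text
t 13.5 pos [ 0.5308 -0.0425  0.1188] yaw 90.72 open 0.312 F [-0.5  0.8 -4.1] gf 79.66307044029236 
  offset [ 0.4  1.8 75.8] twist 0.22 tilt [-0.0012  0.0002]
[[331. 277.]
 [154. 158.]
 [325.  79.]
 [505. 186.]]
```

View pics/c8.png

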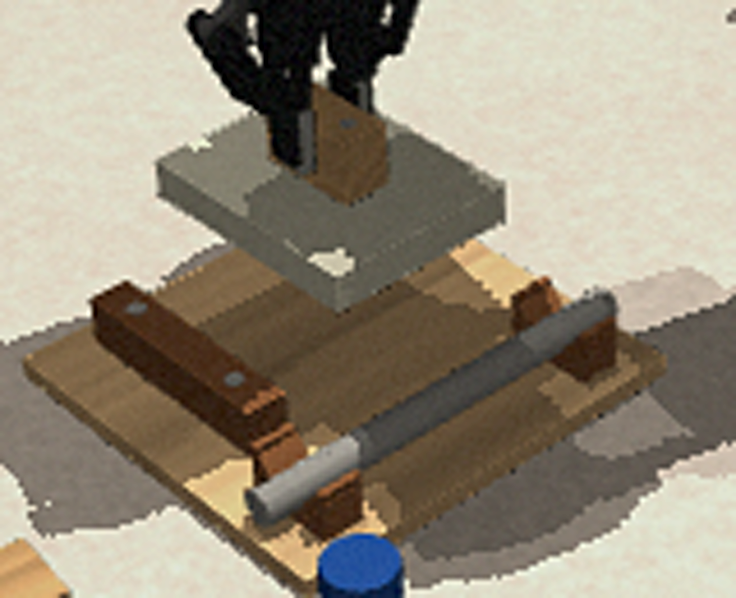

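Call:
play_rows([
  {"offset": [0.4,1.8,20],"twist": 0.2},
  {"offset": [0,0,30],"twist": 0},
  {"offset": [0,0,16],"twist": 0},
  {"offset": [0,0,4],"twist": 0},
  {"offset": [0,0,2],"twist": 0},
  {"offset": [0,0,0],"twist": 0},
])

```text
t: 14.15
tool_pos: [0.5334, -0.0422, 0.048]
tool_rot: [2.214, 2.228, 0.001]
wrist_force: [0.5, -0.2, -3.0]
opening: 0.309
gripper_force: 79.4
```

Call:
play_rows([
  {"offset": [0,0,1],"twist": 0},
  {"offset": [0,0,1],"twist": 0},
  {"offset": [0,0,1],"twist": 0},
  {"offset": [0,0,0],"twist": 0},
])

```text
t: 14.55
tool_pos: [0.5331, -0.0422, 0.0446]
tool_rot: [2.215, 2.228, 0.0]
wrist_force: [0.1, 0.6, -4.2]
opening: 0.317
gripper_force: 79.4
```

Call:
play_rows([
  {"offset": [0,0,1],"twist": 0},
  {"offset": [0,0,1],"twist": 0},
  {"offset": [0,0,0],"twist": 0},
])

```text
t: 14.85
tool_pos: [0.5331, -0.0423, 0.043]
tool_rot: [2.215, 2.227, 0.0]
wrist_force: [-2.8, 0.0, 8.7]
opening: 0.319
gripper_force: 81.1
```

Call:
play_rows([
  {"offset": [3,3,-0.5],"twist": 0},
  {"offset": [3,3,0],"twist": 0},
  {"offset": [2,2,0],"twist": 0},
  {"offset": [1,1,0],"twist": 0},
  {"offset": [0,0,0],"twist": 0},
])

```text
t: 15.35
tool_pos: [0.5423, -0.0329, 0.043]
tool_rot: [2.215, 2.228, 0.001]
wrist_force: [0.8, 1.7, -0.7]
opening: 0.309
gripper_force: 80.1
```

Call:
play_rows([
  {"offset": [0,1,0],"twist": 0},
  {"offset": [0,1,0],"twist": 0},
  {"offset": [0,0,0],"twist": 0},
])

```text
t: 15.65
tool_pos: [0.5432, -0.033, 0.043]
tool_rot: [-2.214, -2.227, 0.001]
wrist_force: [-7.2, 1.6, 7.1]
opening: 0.312
gripper_force: 80.8
```

Call:
play_rows([
  {"offset": [0,1,0],"twist": 0},
  {"offset": [0,0,0],"twist": 0},
])

```text
t: 15.85
tool_pos: [0.5443, -0.0331, 0.043]
tool_rot: [-2.214, -2.227, 0.001]
wrist_force: [-5.4, 1.2, 6.7]
opening: 0.316
gripper_force: 80.8
```

Still only sliding friction. I'll keep feeling forward.

Call:
play_rows([
  {"offset": [0,1,0],"twist": 0},
  {"offset": [0,1,0],"twist": 0},
  {"offset": [0,0,0],"twist": 0},
])

```text
t: 16.15
tool_pos: [0.5463, -0.0331, 0.043]
tool_rot: [-2.214, -2.227, 0.001]
wrist_force: [-4.7, 1.2, 4.8]
opening: 0.312
gripper_force: 80.7
```

Call:
play_rows([
  {"offset": [0,1,0],"twist": 0},
  {"offset": [0,0,0],"twist": 0},
])

```text
t: 16.35
tool_pos: [0.5473, -0.0331, 0.043]
tool_rot: [-2.214, -2.227, 0.001]
wrist_force: [-6.0, 1.0, 7.2]
opening: 0.313
gripper_force: 80.8
```

Call:
play_rows([
  {"offset": [0,1,0],"twist": 0},
  {"offset": [0,0,0],"twist": 0},
])

```text
t: 16.55
tool_pos: [0.5483, -0.0331, 0.043]
tool_rot: [-2.214, -2.227, 0.001]
wrist_force: [-5.3, 0.2, 6.0]
opening: 0.315
gripper_force: 80.8
```

Call:
play_rows([
  {"offset": [0,0.6,0],"twist": 0},
  {"offset": [0,0,0],"twist": 0},
])

```text
t: 16.75
tool_pos: [0.5488, -0.033, 0.043]
tool_rot: [-2.214, -2.227, 0.001]
wrist_force: [-6.0, 0.3, 6.9]
opening: 0.313
gripper_force: 80.8
```

Call:
play_rows([
  {"offset": [0,0.8,0],"twist": 0},
  {"offset": [0,0,0],"twist": 0},
])

```text
t: 16.95
tool_pos: [0.5496, -0.033, 0.043]
tool_rot: [-2.214, -2.227, 0.001]
wrist_force: [-7.1, -0.8, 7.0]
opening: 0.31
gripper_force: 81.0
```

Call:
play_rows([
  {"offset": [0,0.8,0],"twist": 0},
  {"offset": [0,0,0],"twist": 0},
])

```text
t: 17.15
tool_pos: [0.5496, -0.033, 0.043]
tool_rot: [-2.213, -2.226, 0.003]
wrist_force: [-10.8, -0.3, 10.8]
opening: 0.311
gripper_force: 81.6
```

Fence contact found: the tool stopped at x=0.5496. Now feeling toward the bar.

Call:
play_rows([
  {"offset": [1,0,0],"twist": 0},
  {"offset": [1,0,0],"twist": 0},
  {"offset": [1,0,0],"twist": 0},
  {"offset": [0,0,0],"twist": 0},
])

```text
t: 17.55
tool_pos: [0.5496, -0.0311, 0.0431]
tool_rot: [-2.214, -2.227, 0.004]
wrist_force: [-12.5, -13.7, 11.4]
opening: 0.308
gripper_force: 81.5
```

Call:
play_rows([
  {"offset": [1,0,0],"twist": 0},
  {"offset": [0,0,0],"twist": 0},
])

```text
t: 17.75
tool_pos: [0.5495, -0.0302, 0.043]
tool_rot: [-2.214, -2.227, 0.004]
wrist_force: [-12.7, -14.1, 10.5]
opening: 0.308
gripper_force: 81.6
```

Call:
play_rows([
  {"offset": [1,0,0],"twist": 0},
  {"offset": [0,0,0],"twist": 0},
])

```text
t: 17.95
tool_pos: [0.5495, -0.0292, 0.0431]
tool_rot: [-2.214, -2.227, 0.004]
wrist_force: [-12.2, -14.1, 11.4]
opening: 0.315
gripper_force: 81.6
```

Call:
play_rows([
  {"offset": [1,0,0],"twist": 0},
  {"offset": [0,0,0],"twist": 0},
])

```text
t: 18.15
tool_pos: [0.5495, -0.0282, 0.043]
tool_rot: [-2.214, -2.227, 0.005]
wrist_force: [-12.8, -14.8, 11.9]
opening: 0.313
gripper_force: 81.6
```

Call:
play_rows([
  {"offset": [1,0,0],"twist": 0},
  {"offset": [0,0,0],"twist": 0},
])

```text
t: 18.35
tool_pos: [0.5495, -0.0272, 0.0431]
tool_rot: [-2.214, -2.227, 0.004]
wrist_force: [-13.0, -15.5, 11.2]
opening: 0.315
gripper_force: 81.6
```

Call:
play_rows([
  {"offset": [1,0,0],"twist": 0},
  {"offset": [0,0,0],"twist": 0},
])

```text
t: 18.55
tool_pos: [0.5495, -0.0262, 0.0431]
tool_rot: [-2.214, -2.227, 0.004]
wrist_force: [-13.4, -15.0, 11.6]
opening: 0.313
gripper_force: 81.6
```

Call:
play_rows([
  {"offset": [1,0,0],"twist": 0},
  {"offset": [0,0,0],"twist": 0},
])

```text
t: 18.75
tool_pos: [0.5495, -0.0256, 0.0431]
tool_rot: [-2.214, -2.227, 0.005]
wrist_force: [-14.1, -19.4, 12.4]
opening: 0.315
gripper_force: 81.6
```

Call:
play_rows([
  {"offset": [1,0,0],"twist": 0},
  {"offset": [0,0,0],"twist": 0},
])

```text
t: 18.95
tool_pos: [0.5496, -0.0255, 0.0432]
tool_rot: [2.215, 2.228, -0.006]
wrist_force: [-15.4, -30.0, 13.1]
opening: 0.311
gripper_force: 81.8
```

Both stops are touched. A bit more push on the fence, then settle and verify numerically.

Call:
play_rows([
  {"offset": [0.3,0.8,0],"twist": 0},
  {"offset": [0,0,0],"twist": 0},
  {"offset": [0,0,0],"twist": 0},
  {"offset": [0,0,0],"twist": 0},
  {"offset": [0,0,0],"twist": 0},
])

```text
t: 19.45
tool_pos: [0.5496, -0.0254, 0.0432]
tool_rot: [-2.214, -2.228, 0.008]
wrist_force: [-19.2, -33.3, 16.9]
opening: 0.31
gripper_force: 82.4
```

```bash
python3 - <<'E'
from h import *
go((.5496,-.0255,.043),90.5); o=env.get_obs(); print(o["ft_torque"].round(2))
# look numerically: does the bar still lie where it was? grey-level profile across the bar's far end in the scene view, before (s7) and now
a=cv2.imread("pics/s7.png").astype(float); b=imaging.capture("scene")[:,:,::-1].astype(float)
for n,(x,y,w,h) in dict(end_near=(268,270,30,20),end_far=(335,225,30,25)).items():
    A=cv2.cvtColor(a[y:y+h,x:x+w].astype(np.float32),6);B=cv2.cvtColor(b[y:y+h,x:x+w].astype(np.float32),6);print(n,cv2.phaseCorrelate(A,B,cv2.createHanningWindow((w,h),cv2.CV_32F)))
E
```

```text
t 19.45 pos [ 0.5496 -0.0254  0.0432] yaw 90.35 open 0.31 F [-19.2 -33.3  16.9] gf 82.40944147109985 
  offset [-0.1  0.   0.2] twist -0.15 tilt [-0.0041 -0.003 ]
[-5.24  2.71 -0.23]
end_near ((0.799260281715565, 0.1993765436706738), 0.9317130374908448)
end_far ((-0.20019694338495242, 0.8523451243553062), 0.77932586034139)
```

```bash
python3 -c "
from station import order
print(order.close_job())"
```

```text
the job is handed in; nothing more can be done
None
```

I handed the job in with the bar seated in both notches and released. The drawer front is flat on the plate, still gripped at about 82 N, with about 19 N pushing toward the fence and 33 N toward the bar (both include some friction). The hand-in gave no verdict, and I did not view the final pose because my 10 pictures were used up, so it rests on the force and position readings and a numeric image check of the bar.

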